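# Gauge a bangle to the customer's size

## Task

At the jewellery stall, lay the larger of the two wooden bangles flat on the bangle gauge, around both of its posts, and let go of it. Then pull the gauge's sprung slide out by its handle until its pointer is level with the index mark, and keep it there: the program finishes while the gripper is still holding the slide at the mark. Leave the index as it is set and all the other goods where they are.

Things in the scene. Friction and masses are not known exactly. Their poses are not given: they have to be found in the camera images.
- gauge: the bangle gauge, fixed to the table: a light wooden plate 12 thick, top face 12 above the table, its flat top bearing two short steel posts side by side. Origin on the table under the midpoint between the two posts when the slide is home. The plate spans -58..+58 along its x and -180..+65 along its y. The slide pulls out along the gauge's -y (sizes in mm)
- slide (a joint): travel in m of the gauge's sprung steel slide along the gauge's -y: 0 home (posts side by side), 0.045 fully out. A spring always pulls it home: about 4 N at home, growing 0.15 N per mm (8 to 9 N at 32 mm), little friction; let go, it springs back. It carries the moving post, the handle and the pointer
- index (a joint): where the index rider (the mark) is set, in m on the same scale as joint slide: slide's pointer stands level with the index when joint slide equals joint index. Set between 0.014 and 0.032 at the start; clamped stiffly (25 N) and to be left as set
- post_fixed (a point): centre of the top of the fixed post: diameter 13, 14 tall, top 26 above the table, at 7.5 along the gauge's +y from its origin (sizes in mm)
- post_slide (a point): centre of the top of the moving post: same size as the fixed one, at 7.5 along the gauge's -y from its origin when the slide is home; the two posts then span 28 outside to outside (sizes in mm)
- handle_top (a point): centre of the top of the slide's handle: an upright steel block 34 wide (gauge x), 12 thick (gauge y), from the plate up to 70 above the table; at home 120 along the gauge's -y from its origin. Its two broad faces look along the gauge's y; at home, the space behind it (gauge -y) is free and the bangle, once centred around the posts, stands 73 away on its other side (sizes in mm)
- pointer (a point): outer end of the pointer, a small steel blade 4 wide lying along the gauge's +x from the foot of the handle; its end is 35 along gauge +x from the handle's centre, 15 above the table (sizes in mm)
- index_tip (a point): inner end of the index blade, a brass blade 4 wide pointing along the gauge's -x from a small brass rider (16 x 14 x 14) on the plate's edge, 36 along gauge +x from the slide's middle line, 15 above the table. Pointer and index are level when they have the same y in the gauge's frame (sizes in mm)
- bangle: the larger of two plain dark wooden bangles lying flat on the table: outer diameter 82, inner diameter 66 (wall 8), 24 tall, about 45 g; origin at the centre of its underside, z up (sizes in mm)
- bangle_mid (a point): the middle of the larger bangle, on its axis, 12 above its underside (sizes in mm)
- small_bangle: bystander: the smaller dark wooden bangle: outer diameter 62, inner 46, 24 tall; origin at the centre of its underside (sizes in mm)
- cuff: bystander: thin brass cuff standing as a ring, outer diameter 62, 30 tall; origin at centre of underside (sizes in mm)
- trinket_box: bystander: round closed wooden box, diameter 72, 30 tall; origin at centre of underside (sizes in mm)
- mirror: bystander: dark metal hand mirror lying flat, 220 long, 10 thick, disc diameter 104 centred 50 along its +y, handle along its -y; origin on the underside (sizes in mm)
- hairbrush: bystander: dark wooden hairbrush, bristles down, 205 long along its y, 55 wide, 26 tall; origin on the underside, near its middle (sizes in mm)
- ring_box: bystander: closed black ring box, 54 x 54 x 41 tall; origin at centre of underside (sizes in mm)
- ring_cone: bystander: white ceramic ring cone, foot diameter 56, 78 tall; origin at centre of underside (sizes in mm)
- polish_tin: bystander: round aluminium tin, diameter 52, 35 tall; origin at centre of underside (sizes in mm)
Not all that is in view belongs to the job. Leave any blue or red look-alike of the bangle alone.

How it is judged:
By the outcome, as a careful person would: the job done as asked, in the order asked, and still so for the second after the job is handed in, while the arm keeps its last pose, push and grip.
It also fails if it takes over 51 s, if anything falls off the work surface, if the arm or the gripper's body presses on something with over 40 N, if the wrist force passes 120 N, or if a joint passes its speed limit or range.

## Robot

A 7-joint arm with a two-finger parallel gripper is mounted at the origin on the work surface. World frame = base frame: x ahead of the robot, y to its left, z up, the work surface at z = 0. Lengths are in m, angles in rad, forces in N, time in s.
With the tool pointing down it reaches from about 0.4 to 0.9 m from the base axis. Payload 5.5 kg.
Tool frame: the origin (TCP) lies at the very end of the fingers, on their centre line; the grasp point (between the pads) lies 19 mm behind it; z points along the fingers, y is the line along which they close (so a half turn about z gives the same grasp; the last joint's range is limited). The gripper opens to 85 mm and grips with 20 to 120 N. Pads are 22 mm wide; open, the fingers measure 114 mm over their backs; the gripper's body (76 mm by 85 mm) begins 54 mm behind the grasp point. The pads swing forward as they close: fully open they stand 13 mm farther back than shut.
Start: joints at [1.419, 0.501, -0.427, 1.55, 0.221, 1.138, -0.21], TCP at [0.262, -0.595, 0.231] pointing down, gripper open.
Joint ranges: [-2.88, 2.88], [-0.31, 2.03], [-1.54, 1.56], [0.2, 2.42], [-1.41, 4.55], [0.19, 2.02], [-2.57, 2.57]. Speed limits (rad/s): [2.57, 2.57, 3.14, 3.14, 3.14, 3.14, 3.14].

## Interface

Orientations are given as a rotation vector (axis times angle).
In Python, from workcell import robot gives the robot as it stands.
- The arm moves only by the tool servo_tool, never from a script. Its argument "commands" is a list that holds one entry, the list of rows, each a list of 5 numbers: the opening, from -1 (shut) to 1 (fully open), then the shift along the tool's x, y, z scaled (see below), then the turn about the tool's z scaled (see below). A call has 1 to 10 rows; each row is the pose to reach, as a shift and turn from the pose commanded when the call began, along the tool's axes at that moment, turning the shorter way round; what a row does not reach only later rows make up. The controller multiplies each number of a shift by 0.75 m and each number of a turn by 180 degrees. A row lasts 1/8 s, in which the tool goes at most 62.5 mm and 10.7 degrees, less where a joint would pass 70% of its speed; a pose out of reach is approached as far as the arm can. A call with a number of a shift or a turn outside -1 to 1 is refused whole. A call with a gripper value outside its range is refused whole. The fingers move at their own pace and stop on an object; "newtons" is the grip in N (left out, the last holds). Time passes only in rows, so rows that repeat a pose let the fingers close. It gives the time, the measured TCP pose, the force, the opening and the grip force at its end, in the units of the state.
- robot.state(): the state, without advancing time (a new reading comes with each control period).
- robot.camera(name): name is "scene" or "top" or "wrist"; returns the picture (400x640x3 uint8, red, green, blue); there is no depth.
- robot.camera_params(name): a dict with "K" (3x3 intrinsics, pixels), "pose" (4x4, takes a point from camera to world coordinates); the wrist camera has in their place "hand_eye" (4x4, takes a point from camera to tool coordinates, whose origin is the TCP and whose axes are the flange's). Camera axes: x right, y up, looking along -z (the intrinsics and any distortion apply to the point x, -y, -z); pixel columns grow to the right and rows downward; lengths in m; the calibration is good to about 2 mm. A picture is of the moment at which its call begins: read the wrist's pose just before it. camera_params takes no time and is no camera call.
- robot.job_done(): hands the job in; it is judged then, once.
The state is a dict: "t": time; "q": joint angles; "joint_vel": joint speeds; "joint_efforts": joint torques, N m; "position": TCP position; "eef_rot": TCP orientation; "force": force on the tool from outside, world axes, zero at the start; "wrist_torque": the same for the moment, N m; "grip_width": finger opening in m; "gripper_force": force on a finger pad.
Only numpy, scipy, OpenCV 4.12 (cv2) and the standard library are available. Lean on these libraries where they do the work, as an engineer would, in place of code of your own. Each camera call takes 0.05 s, during which the arm holds its last target. There are 200 camera calls.

## Working session

There is one attempt and no reset: what is moved stays moved. The work goes in short steps, Python scripts to look and compute and a tool call to move; the robot and the scene stay as the last step left them, time stands still between calls to the robot, and variables do not carry over. Pictures are saved under pics/ and viewed, at most 10 in all, crops included, and the job is handed in when it is done.

Besides the shell and the picture viewer there is one more tool, called in YAML: its name, and indented under it one key for each argument. servo_tool: Moves the arm, as the interface text tells. Its arguments: {"type":"object","properties":{"commands":{"type":"array","items":{"type":"array","items":{"type":"array","items":{"type":"number","minimum":-1,"maximum":1}}}},"newtons":{"type":"number"}},"required":["commands"]}

```bash
ls; mkdir -p pics; python3 - <<'E'
from workcell import robot
import cv2
s=robot.state();print(s)
for n in("scene","top"):
    cv2.imwrite(f"pics/{n}0.png",robot.camera(n)[:,:,::-1]);p=robot.camera_params(n);print(n,p)
print(robot.camera_params("wrist"))
E
```

```text
pics
{'t': 0.0, 'q': array([ 1.4191535 ,  0.50186506, -0.42682837,  1.55144597,  0.22080406,
        1.13828495, -0.21030774]), 'joint_vel': array([ 1.88280911e-04, -1.58933330e-04,  2.07030453e-05, -1.88397750e-04,
        1.57749493e-03,  1.67674613e-03, -1.44116655e-03]), 'joint_efforts': array([ 1.60521195e-04, -5.69508898e+01, -5.81635058e+00, -2.80946964e+01,
        1.06155328e-02,  1.17783507e-02,  2.05890012e-05]), 'position': array([ 0.26168363, -0.59424543,  0.2302535 ]), 'eef_rot': array([-3.07235198e+00, -6.46700226e-01,  4.92268511e-04]), 'force': array([-0.05984565, -0.28542587,  0.08643792]), 'wrist_torque': array([-0.00839067,  0.03358251, -0.01041675]), 'gripper_force': 0.0, 'grip_width': 0.08560473622026125}
scene {'K': array([[388.6811849 ,   0.        , 317.92619582],
       [  0.        , 388.6811849 , 204.68241945],
       [  0.        ,   0.        ,   1.        ]]), 'pose': array([[-0.49985682, -0.65683448,  0.5645455 ,  1.21736556],
       [ 0.86601617, -0.36954443,  0.33682771,  0.34379212],
       [-0.01261541,  0.65727117,  0.75354858,  0.95391058],
     
[... 291 characters left out ...]

       [-0.99976819, -0.01815363, -0.01157642, -0.03811765],
       [-0.01237946,  0.04476544,  0.99892082,  1.26401996],
       [ 0.        ,  0.        ,  0.        ,  1.        ]])}
{'K': array([[293.53491988,   0.        , 312.48249091],
       [  0.        , 293.53491988, 201.7441978 ],
       [  0.        ,   0.        ,   1.        ]]), 'hand_eye': array([[-1.39598889e-03,  9.52502838e-01,  3.04526510e-01,
         7.78649930e-02],
       [ 9.99997848e-01,  1.79709665e-03, -1.03686792e-03,
        -1.83555982e-04],
       [-1.53488320e-03,  3.04524407e-01, -9.52503296e-01,
        -1.43163144e-01],
       [ 0.00000000e+00,  0.00000000e+00,  0.00000000e+00,
         1.00000000e+00]])}
```

View pics/top0.png

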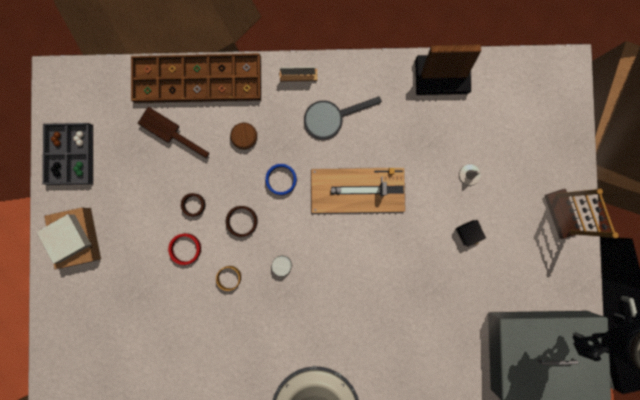

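View pics/scene0.png

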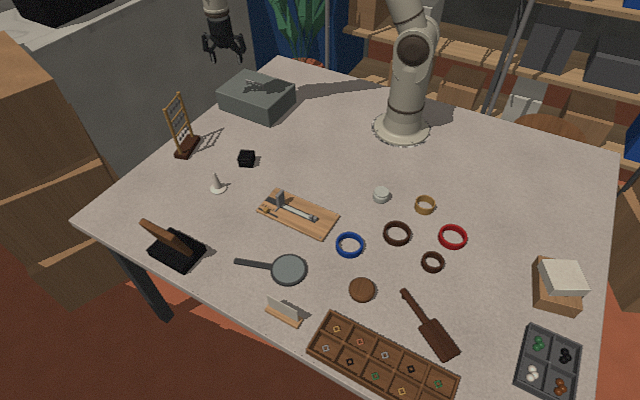

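Top view: gauge at about (358,190), handle at (385,188), index at (388,172). There are four rings. The dark ones are at (241,221), larger, and (193,205), smaller. The red at (185,249) and blue at (281,180) are look-alikes. The dark ring at (241,221) fits the description, so I'll measure it and confirm with a crop.

```bash
cat > h.py <<'E'
import numpy as np, cv2
from workcell import robot
from scipy.spatial.transform import Rotation as R
def campose(n,s=None):
    p=robot.camera_params(n)
    if n!="wrist": return p["K"],p["pose"]
    T=np.eye(4);T[:3,:3]=R.from_rotvec(s["eef_rot"]).as_matrix();T[:3,3]=s["position"]
    return p["K"],T@p["hand_eye"]
def ray(K,P,uv,z):
    x=np.linalg.inv(K)@[uv[0],uv[1],1]; d=P[:3,:3]@[x[0],-x[1],-x[2]]
    return P[:3,3]+d*(z-P[2,3])/d[2]
def proj(K,P,X):
    c=P[:3,:3].T@(np.array(X)-P[:3,3]); c=K@[c[0],-c[1],-c[2]]; return c[:2]/c[2]
E
python3 - <<'E'
from h import *
im=cv2.imread("pics/top0.png");K,P=campose("top")
v=im.max(2).astype(int)
def ring(x0,y0,x1,y1):
    m=(v[y0:y1,x0:x1]<85).astype(np.uint8)
    cs,_=cv2.findContours(m,cv2.RETR_EXTERNAL,cv2.CHAIN_APPROX_NONE);c=max(cs,key=cv2.contourArea)
    e=cv2.fitEllipse(c);u=(e[0][0]+x0,e[0][1]+y0);print(u,e[1],ray(K,P,u,.018), np.array(e[1])/479.8*1240)
ring(218,198,265,245);ring(175,188,211,222)
hsv=cv2.cvtColor(im,cv2.COLOR_BGR2HSV)
m=((hsv[...,0]>8)&(hsv[...,0]<25)&(hsv[...,1]>90)&(hsv[...,2]>110)).astype(np.uint8)
m[:150]=0;m[230:]=0;m[:,:300]=0;m[:,420:]=0
r=cv2.minAreaRect(np.vstack(cv2.findContours(m,cv2.RETR_EXTERNAL,1)[0]));b=cv2.boxPoints(r)
print(r);B=np.array([ray(K,P,p,.012) for p in b]);print(B,np.linalg.norm(np.diff(B,axis=0),axis=1))
cv2.imwrite("pics/c1.png",cv2.resize(im[150:270,170:420],None,fx=3,fy=3,interpolation=2))
E
```

```text
(240.9591827392578, 222.01506423950195) (30.31635284423828, 32.22490692138672) [0.49021071 0.18321921 0.018     ] [78.34989064 83.2823772 ]
(192.58819007873535, 205.4051513671875) (23.367616653442383, 24.1446533203125) [0.53562356 0.30906143 0.018     ] [60.39150615 62.39968761]
((357.4999694824219, 189.99998474121094), (92.99998474121094, 43.99999237060547), 0.0)
[[ 0.51303637  0.00095438  0.012     ]
 [ 0.62819244 -0.00097681  0.012     ]
 [ 0.6236107  -0.24401897  0.012     ]
 [ 0.50874894 -0.2410974   0.012     ]] [0.11517227 0.24308535 0.11489891]
```

View pics/c1.png

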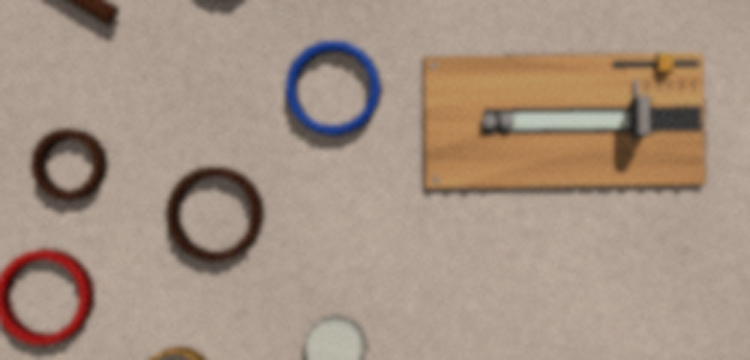

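The crop confirms it: the dark ring at top-image (241,222) measures about 82 mm across, so it is the target. The other dark ring measures about 62 mm. Next I'll work out the approach.

```bash
cat >> h.py <<'E'
def cmd(pos,yaw=None):
    """scaled shift+turn from the present pose to TCP pos, tool-x yaw (deg), tool down"""
    s=robot.state();M=R.from_rotvec(s["eef_rot"]).as_matrix()
    d=M.T@(np.array(pos)-s["position"])/.75
    y=np.degrees(np.arctan2(M[1,0],M[0,0])); t=0 if yaw is None else -((yaw-y+180)%360-180)/180
    print("t",s["t"],"pos",s["position"].round(4),"yaw",y.round(2),"tilt",M[:,2].round(3),"cmd",d.round(4),round(t,4));return s
E
python3 -c "
from h import *
cmd((.527,.170,.15),88.9)"
```

```text
t 0.1 pos [ 0.2617 -0.5943  0.2304] yaw 23.77 tilt [-0.001  0.002 -1.   ] cmd [ 0.7345 -0.7899  0.1086] -0.3619
```

servo_tool:
  commands:
    - [[-0.3,0.7345,-0.79,0.1,-0.362],[-0.3,0.7345,-0.79,0.1,-0.362],[-0.3,0.7345,-0.79,0.1,-0.362],[-0.3,0.7345,-0.79,0.1,-0.362],[-0.3,0.7345,-0.79,0.1,-0.362],[-0.3,0.7345,-0.79,0.1,-0.362],[-0.3,0.7345,-0.79,0.1,-0.362],[-0.3,0.7345,-0.79,0.1,-0.362],[-0.3,0.7345,-0.79,0.1,-0.362],[-0.3,0.7345,-0.79,0.1,-0.362]]

```text
t: 1.35
position: [0.4664, -0.0055, 0.1734]
eef_rot: [2.243, 2.199, -0.0]
force: [1.7, -1.2, -0.3]
grip_width: 0.0303
gripper_force: 0.0
```

```bash
python3 -c "
from h import *
cmd((.527,.170,.15),88.9)"
```

```text
t 1.35 pos [ 0.4664 -0.0055  0.1734] yaw 88.88 tilt [ 0.    -0.001 -1.   ] cmd [0.2356 0.0762 0.0311] -0.0001
```

```bash
python3 - <<'E'
from h import *
import pickle
s=robot.state();im=robot.camera("wrist");cv2.imwrite("pics/w1.png",im[:,:,::-1]);pickle.dump(s,open("w1.pkl","wb"))
E
```

servo_tool:
  commands:
    - [[-0.3,0.236,0.076,0.025,0],[-0.3,0.236,0.076,0.025,0],[-0.3,0.236,0.076,0.025,0],[-0.3,0.236,0.076,0.025,0],[-0.3,0.236,0.076,0.025,0],[-0.3,0.236,0.076,0.025,0]]

```text
t: 2.15
position: [0.5264, 0.1665, 0.1546]
eef_rot: [2.245, 2.197, -0.002]
force: [-0.2, 0.4, -0.2]
grip_width: 0.0298
gripper_force: 0.0
```

```bash
python3 - <<'E'
from h import *
import pickle
s=robot.state();im=robot.camera("wrist");im=im[:,:,::-1];cv2.imwrite("pics/w2.png",im);pickle.dump(s,open("w2.pkl","wb"))
K,P=campose("wrist",s);print("exp",proj(K,P,(.49,.183,.024)),s["position"],s["force"])
a=cv2.imread("pics/w1.png");cv2.imwrite("pics/w12.png",cv2.resize(np.hstack([a,im]),(800,250)))
E
```

```text
exp [274.09303283 176.09591445] [0.52638271 0.16654108 0.15462572] [-0.23433633  0.40475012 -0.15999047]
```

View pics/w12.png

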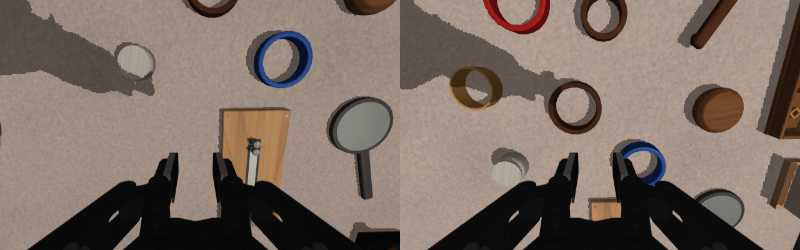

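```bash
python3 - <<'E'
from h import *
import pickle
s=pickle.load(open("w2.pkl","rb"));im=cv2.imread("pics/w2.png");K,P=campose("wrist",s)
x0,y0,x1,y1=228,118,330,222
hsv=cv2.cvtColor(im,cv2.COLOR_BGR2HSV)[y0:y1,x0:x1].astype(int)
m=((hsv[...,2]<110)&(hsv[...,1]>85)).astype(np.uint8)
c=max(cv2.findContours(m,cv2.RETR_EXTERNAL,1)[0],key=cv2.contourArea);e=cv2.fitEllipse(c);u=np.array(e[0])+(x0,y0)
print(u,e[1:],cv2.boundingRect(c),[ray(K,P,u,z)for z in(.012,.024)])
h=[k for k in cv2.findContours(m,cv2.RETR_CCOMP,1)[0]];h=sorted(h,key=cv2.contourArea)[-2];e=cv2.fitEllipse(h);u=np.array(e[0])+(x0,y0);print("hole",u,e[1:],ray(K,P,u,.012))
# gauge posts picture
s=pickle.load(open("w1.pkl","rb"));K,P=campose("wrist",s);print("posts exp",proj(K,P,(.5695,-.0638+.0075,.026)),proj(K,P,(.5695,-.0638-.0075,.026)))
a=cv2.imread("pics/w1.png");cv2.imwrite("pics/w1c.png",cv2.resize(a[160:340,335:475],None,fx=3.2,fy=3.2,interpolation=2))
E
```

```text
[279.70162582 172.16894531] ((83.3434829711914, 84.71480560302734), 115.8780517578125) (9, 12, 86, 85) [array([0.49414307, 0.1841294 , 0.012     ]), array([0.49556015, 0.18668145, 0.024     ])]
hole [281.12427521 170.29800034] ((61.613521575927734, 66.56873321533203), 122.97957611083984) [0.49565655 0.18597738 0.012     ]
posts exp [409.40483305 231.16477498] [408.30159003 243.82964911]
```

View pics/w1c.png

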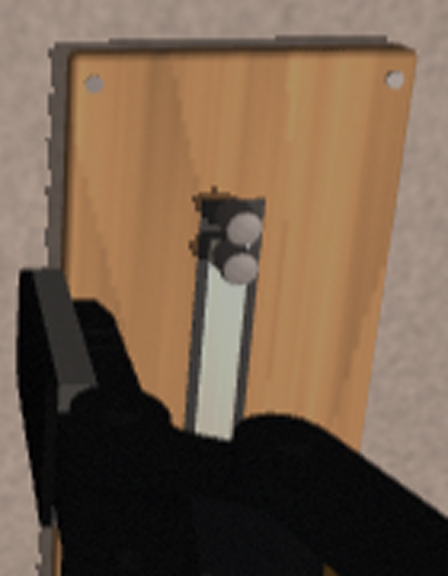

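Post tops are at wrist pixels (410.9,231.3) and (410.0,243.8), within about 1 mm of the prediction. That puts the gauge origin near (0.571,-0.064), with a bangle centre of (0.494,0.185). I'll take the wall on its +x side.

```bash
python3 -c "
from h import *
import pickle
cmd((.531,.185,.15),88.9);cmd((.531,.185,.005),88.9)
s=pickle.load(open('w1.pkl','rb'));K,P=campose('wrist',s);print(ray(K,P,(410.9,231.3),.026),ray(K,P,(410,243.8),.026))"
```

```text
t 2.2 pos [0.5265 0.1665 0.1548] yaw 88.75 tilt [-0.    -0.001 -1.   ] cmd [0.0248 0.0054 0.0063] -0.0008
t 2.2 pos [0.5265 0.1665 0.1548] yaw 88.75 tilt [-0.    -0.001 -1.   ] cmd [0.0251 0.0054 0.1997] -0.0008
[ 0.57112063 -0.05649274  0.026     ] [ 0.57134998 -0.07130428  0.026     ]
```

servo_tool:
  commands:
    - [[-0.3,0.025,0.005,0.0,0],[-0.3,0.025,0.005,0.06,0],[-0.3,0.025,0.005,0.13,0],[-0.3,0.025,0.005,0.18,0],[-0.3,0.025,0.005,0.2,0],[-0.3,0.025,0.005,0.2,0],[-0.3,0.025,0.005,0.2,0]]

```text
t: 3.08
position: [0.5318, 0.1879, 0.0065]
eef_rot: [2.242, 2.199, 0.004]
force: [-0.3, 0.7, 0.6]
grip_width: 0.0299
gripper_force: 0.0
```

servo_tool:
  commands:
    - [[-0.9,0,0,0,0],[-0.9,0,0,0,0],[-0.9,0,0,0,0],[-0.9,0,0,0,0],[-0.9,0,0,0,0],[-0.9,0,0,0,0]]
  newtons: 25

```text
t: 3.82
position: [0.5318, 0.1879, 0.0064]
eef_rot: [2.241, 2.199, 0.003]
force: [-1.0, -0.2, 7.4]
grip_width: 0.0087
gripper_force: 28.2
```

servo_tool:
  commands:
    - [[-0.9,0,0,-0.05,0],[-0.9,0,0,-0.1,0],[-0.9,0,0,-0.12,0],[-0.9,0,0,-0.12,0],[-0.9,0,0,-0.12,0]]

```text
t: 4.45
position: [0.5297, 0.1869, 0.0936]
eef_rot: [-2.242, -2.2, 0.003]
force: [-0.3, 0.2, -1.9]
grip_width: 0.0085
gripper_force: 27.5
```

```bash
python3 - <<'E'
from h import *
import pickle
# ring centre 37 toward -x of tool; goal centre = gauge(0,-8)
g=np.array([.5712,-.0639]);a=np.radians(-1.1);c=g+[-np.sin(a)*-.008,-.008*np.cos(a)]
print(c);s=cmd((c[0]+.037*np.cos(a),c[1]+.037*np.sin(a),.097),88.9)
im=robot.camera("wrist")[:,:,::-1];cv2.imwrite("pics/w3.png",im);pickle.dump(s,open("w3.pkl","wb"))
K,P=campose("wrist",s);print(proj(K,P,s["position"]+[-.037,0,.018]))
E
```

```text
[ 0.57104642 -0.07189853]
t 4.45 pos [0.5297 0.1869 0.0936] yaw 88.91 tilt [-0.002 -0.001 -1.   ] cmd [-0.344   0.111  -0.0043] 0.0001
[237.17504908 277.14095746]
```

View pics/w3.png

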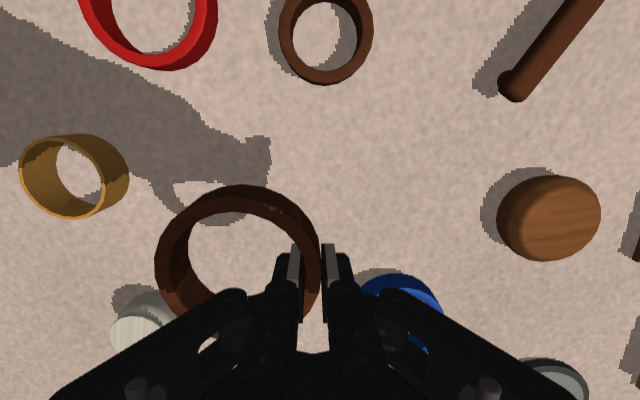

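```bash
python3 - <<'E'
from h import *
import pickle
s=pickle.load(open("w3.pkl","rb"));K,P=campose("wrist",s)
for dy in(0,.003,.006):
  c=s["position"]+[-.037,dy,0]
  print(dy,[proj(K,P,c+np.array(d)).round(1) for d in((-.041,0,.018),(0,.041,.018),(0,.041,-.006),(0,.033,.018))])
im=cv2.imread("pics/w3.png").max(2);print(im[178:235,237])
E
```

```text
0 [array([153.5, 278.6]), array([228.1, 196.8]), array([240.6, 183.5]), array([230. , 213.7])]
0.003 [array([152.4, 273.2]), array([227.3, 190.3]), array([240.1, 177.9]), array([229.3, 207.4])]
0.006 [array([151.2, 267.8]), array([226.6, 183.7]), array([239.5, 172.2]), array([228.5, 201.1])]
[104 103 104 107 110 111  81  41  29  30  28  27  28  27  28  27  26  28
  29  32  36  38  36  36  36  36  36  38  37  38  37  37  38  38  75  95
  99 100 101 104 106 106 105 171 185 186 188 191 191 189 185 184 187 190
 193 192 192]
```

The bangle is held level, and its silhouette at rows 184 and 212 matches a centre 37 mm to -x of the TCP. Now I'll carry it over the posts.

servo_tool:
  commands:
    - [[-0.9,-0.06,0.02,0,0],[-0.9,-0.13,0.043,0,0],[-0.9,-0.2,0.065,0,0],[-0.9,-0.27,0.088,0,0],[-0.9,-0.32,0.104,0,0],[-0.9,-0.344,0.111,0,0],[-0.9,-0.344,0.111,0,0],[-0.9,-0.344,0.111,0,0],[-0.9,-0.344,0.111,0,0]]

```text
t: 5.62
position: [0.6086, -0.0692, 0.095]
eef_rot: [-2.238, -2.204, -0.001]
force: [0.4, -0.5, -0.6]
grip_width: 0.0087
gripper_force: 27.5
```

```bash
python3 - <<'E'
from h import *
s=cmd((.608,-.0726,.019),88.9)
im=robot.camera("wrist")[:,:,::-1];cv2.imwrite("pics/w4.png",im)
K,P=campose("wrist",s);print([proj(K,P,(.5712,y,.026)).round(1) for y in(-.0564,-.0714)], proj(K,P,s["position"]+[-.037,0,-.006]))
E
```

```text
t 5.625 pos [ 0.6086 -0.0692  0.095 ] yaw 89.14 tilt [-0.     0.001 -1.   ] cmd [-0.0046 -0.0007  0.1014] 0.0013
[array([263., 199.]), array([264.4, 217.5])] [247.49610611 253.60539019]
```

View pics/w4.png

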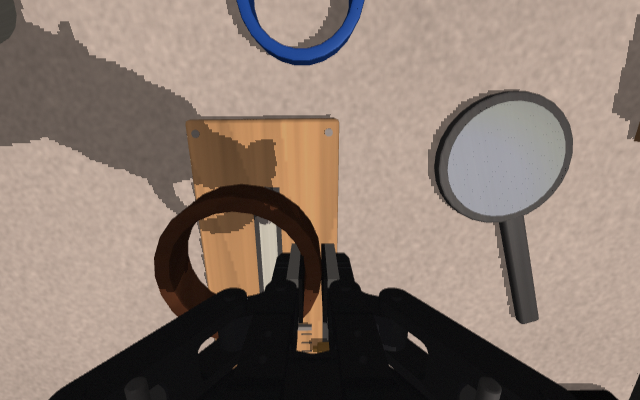

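The slot shows inside the ring at about (268,250) where predicted, so the ring is over the posts. I'll lower it.

servo_tool:
  commands:
    - [[-0.9,-0.005,0,0.0,0],[-0.9,-0.005,0,0.03,0],[-0.9,-0.005,0,0.06,0],[-0.9,-0.005,0,0.08,0],[-0.9,-0.005,0,0.09,0],[-0.9,-0.005,0,0.1,0],[-0.9,-0.005,0,0.101,0],[-0.9,-0.005,0,0.101,0],[-0.9,-0.005,0,0.101,0]]

```text
t: 6.8
position: [0.6093, -0.0757, 0.0197]
eef_rot: [2.242, 2.2, 0.001]
force: [-0.4, -0.0, -1.0]
grip_width: 0.0095
gripper_force: 27.5
```

servo_tool:
  commands:
    - [[-0.4,0,0,0,0],[-0.4,0,0,0,0],[-0.4,0,0,0,0],[-0.4,0,0,-0.05,0],[-0.4,0,0,-0.1,0],[-0.4,0,0,-0.14,0],[-0.4,0,0,-0.14,0],[-0.4,0,0,-0.14,0]]

```text
t: 7.8
position: [0.6083, -0.0759, 0.1236]
eef_rot: [-2.242, -2.2, 0.001]
force: [0.3, -0.6, 0.1]
grip_width: 0.0256
gripper_force: 0.0
```

```bash
python3 - <<'E'
from h import *
s=cmd((.569,-.185,.125),-1.1)
im=robot.camera("top")[:,:,::-1];cv2.imwrite("pics/t2.png",im[150:230,290:430])
E
```

```text
t 7.8 pos [ 0.6083 -0.0759  0.1236] yaw 88.92 tilt [-0.001 -0.    -1.   ] cmd [-0.1464 -0.0497 -0.0018] 0.5001
```

servo_tool:
  commands:
    - [[0,-0.146,-0.05,-0.03,0.5],[0,-0.146,-0.05,-0.03,0.5],[0,-0.146,-0.05,-0.03,0.5],[0,-0.146,-0.05,-0.03,0.5],[0,-0.146,-0.05,-0.03,0.5],[0,-0.146,-0.05,-0.03,0.5],[0,-0.146,-0.05,-0.03,0.5],[0,-0.146,-0.05,-0.03,0.5],[0,-0.146,-0.05,-0.03,0.5],[0,-0.146,-0.05,-0.03,0.5]]

```text
t: 9.1
position: [0.5685, -0.1841, 0.1453]
eef_rot: [-3.141, 0.028, 0.003]
force: [-0.1, 0.1, -0.7]
grip_width: 0.0431
gripper_force: 0.0
```

```bash
python3 - <<'E'
from h import *
import pickle
s=cmd((.569,-.184,.040),-1.1)
im=robot.camera("wrist")[:,:,::-1];cv2.imwrite("pics/w5.png",im);pickle.dump(s,open("w5.pkl","wb"))
K,P=campose("wrist",s);print([proj(K,P,p).round(1) for p in((.569,-.184,.07),(.604,-.185,.015),(.571,-.072,.036),(.5712,-.0564,.026))])
t=cv2.imread("pics/t2.png");t=cv2.resize(t,(640,366),interpolation=2)
cv2.imwrite("pics/w5c.png",cv2.resize(np.vstack([im,t]),(480,574)))
E
```

```text
t 9.1 pos [ 0.5685 -0.1841  0.1453] yaw -1.02 tilt [-0.002  0.001 -1.   ] cmd [ 1.000e-03 -1.000e-04  1.404e-01] 0.0005
[array([312.3, 210.7]), array([312.6, 155.5]), array([187.7, 198.2]), array([175.3, 195.2])]
```

View pics/w5c.png

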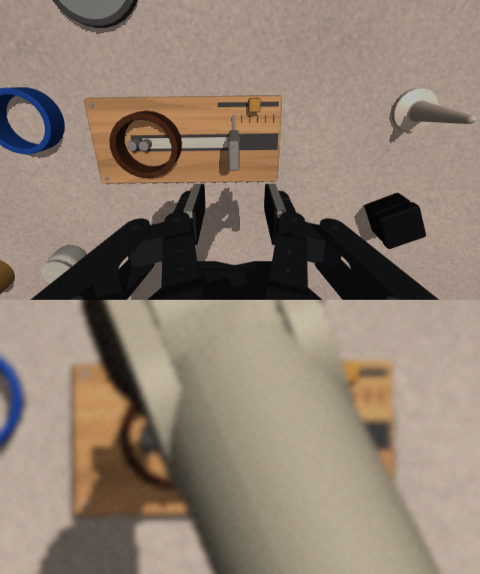

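The bangle lies flat around both posts, with its centre at about (195,193) in full-resolution wrist pixels. The pointer is at about (313,157) and the index rider at about (339,140). I'll measure the pointer and index.

```bash
python3 - <<'E'
from h import *
import pickle
s=pickle.load(open("w5.pkl","rb"));im=cv2.imread("pics/w5.png");K,P=campose("wrist",s)
h=cv2.cvtColor(im,cv2.COLOR_BGR2HSV)
print("V/S around index+pointer, rows 126-166, cols 306-350")
for r in range(126,180,2): print(r,' '.join(f"{h[r,c,1]:3d}" for c in range(304,352,2)),'|',' '.join(f"{h[r,c,2]:3d}" for c in range(304,352,2)))
E
```

```text
V/S around index+pointer, rows 126-166, cols 306-350
126  45  46  48  48  47  47  47  46  46  47  48  47  48  47  48  46  48  47  47  48  48  48  46  46 | 163 168 170 165 164 163 164 165 162 167 174 170 169 167 160 160 159 162 169 166 165 169 168 165
128 109 107 108 109 111 119 120 119 121 119 118 121 122 119 121 126 127 128 126 128 127 129 128 131 | 143 145 146 145 147 142 144 146 146 148 151 152 153 154 154 152 154 155 160 161 162 162 163 164
130 132 132 131 132 132 132 130 132 130 132 131 132 132 132 132 140 140 140 147 145 145 130 131 131 | 180 180 181 180 180 180 180 180 180 181 179 180 181 180 179 151 151 151 139 139 139 181 181 181
132 131 130 131 132 130 132 133 132 132 132 131 131 131 132 171 169 172 169 169 170 170 165 132 131 | 179 180 179 180 180 180 180 180 180 180 181 181 181 181 103 158 157 158 158 159 159 159 182 183
134 130 130 131 131 131 132 132 132 132 132 131 130 131 130 171 169 170 170 169 170 169 169 131 132 | 178 178 179 179 179 180 180 180 180 180 181 180 181 180 116 164 165 170 169 168 171 152 183 182
136 105 106 105 108 102 104  98 100 100  99  97  98  98  
[... 3598 characters left out ...]
 125 125 | 183 182 181 124 124 183 183 183 183 183 183 183 183 183 183 182 183 183 183 183 183 183 183 183
174 132 110  62  32  29  31  75 131 131 127 128 127 128 128 128 128 128 130 128 130 128 129 127 126 | 178 121  95  88  87  82 106 177 177 183 182 183 183 183 183 183 183 183 183 182 183 182 183 182
176 130  31  28  28  34  31  25 126 132 132 130 130 133 130 131 130 131 131 131 132 134 133 130 130 | 172  65  81  82  83  83  81 150 172 172 172 172 172 172 171 171 171 170 171 170 170 171 180 180
178 127  27  31  34  31  31  31  99 113 114 119 119 109 108 109 106 105 106 106 105 104 101 101 101 | 110  65  82  83  83  83  83 103 131 132 131 129 112 111 112 113 114 113 113 114 113  98  98  98
```

```bash
cat >> h.py <<'E'
def gaugey(p): return (p[1]+.0639)*np.cos(.0192)+(p[0]-.5712)*np.sin(.0192)
def gap(im,s,prow,irow,pc,ic,w=8):
    """gauge y of the pointer (by low saturation) and of the index blade (by high), z=.015, on given rows"""
    S=cv2.cvtColor(im,cv2.COLOR_BGR2HSV)[...,1].astype(float);K,P=campose("wrist",s);o=[]
    for rows,c,f in((prow,pc,lambda a:np.clip(105-a,0,100)),(irow,ic,lambda a:np.clip(a-142,0,30))):
        for r in rows:
            x=np.arange(c-w,c+w+1);k=f(S[r,x])
            if k.sum()>0: u=(k*x).sum()/k.sum();o.append((r,round(u,2),round(1000*gaugey(ray(K,P,(u,r),.015)),2)))
    print(*o,sep="\n")
E
python3 - <<'E'
from h import *
import pickle
s=pickle.load(open("w5.pkl","rb"));im=cv2.imread("pics/w5.png")
gap(im,s,(156,160,164,168),(150,151,152,153),311,338,6)
E
```

```text
(156, np.float64(311.17), np.float64(-119.11))
(160, np.float64(311.06), np.float64(-119.0))
(164, np.float64(311.08), np.float64(-119.02))
(168, np.float64(311.26), np.float64(-119.19))
(150, np.float64(338.13), np.float64(-144.07))
(151, np.float64(338.13), np.float64(-144.1))
(152, np.float64(338.15), np.float64(-144.14))
```

servo_tool:
  commands:
    - [[0,0.001,0.001,0.03,0],[0,0.001,0.001,0.07,0],[0,0.001,0.001,0.11,0],[0,0.001,0.001,0.138,0],[0,0.001,0.001,0.14,0],[0,0.001,0.001,0.14,0]]

```text
t: 9.9
position: [0.5707, -0.1852, 0.0422]
eef_rot: [3.141, -0.029, 0.001]
force: [0.2, -0.2, 0.2]
grip_width: 0.0427
gripper_force: 0.0
```

servo_tool:
  commands:
    - [[-0.85,0,0,0,0],[-0.85,0,0,0,0],[-0.85,0,0,0,0],[-0.85,0,0,0,0],[-0.85,0,0,0,0],[-0.85,0,0,0,0]]
  newtons: 50

```text
t: 10.65
position: [0.571, -0.1837, 0.0429]
eef_rot: [-3.141, 0.026, -0.003]
force: [-1.8, 2.6, 6.3]
grip_width: 0.0111
gripper_force: 49.6
```

```bash
python3 - <<'E'
from h import *
s=robot.state();print(s["position"],s["force"],s["gripper_force"])
K,P=campose("wrist",s);print([proj(K,P,p).round(1) for p in((.604,-.185,.015),(.602,-.209,.015))])
E
```

```text
[ 0.57099164 -0.18374086  0.04291161] [-1.76368496  2.6103764   6.34808763] 49.63418126106262
[array([313.6, 186.3]), array([353.4, 188.8])]
```

servo_tool:
  commands:
    - [[-0.85,0,0.005,0,0],[-0.85,0,0.01,0,0],[-0.85,0,0.016,0,0],[-0.85,0,0.022,0,0],[-0.85,0,0.028,0,0],[-0.85,0,0.031,0,0],[-0.85,0,0.031,0,0],[-0.85,0,0.031,0,0],[-0.85,0,0.031,0,0]]

```text
t: 11.78
position: [0.5709, -0.2052, 0.0429]
eef_rot: [-3.139, 0.024, -0.003]
force: [-0.8, 6.1, 7.7]
grip_width: 0.0113
gripper_force: 49.6
```

```bash
python3 - <<'E'
from h import *
import pickle
s=robot.state();print(s["t"],s["position"],s["force"],s["gripper_force"])
im=robot.camera("wrist")[:,:,::-1].copy();cv2.imwrite("pics/w6.png",im);pickle.dump(s,open("w6.pkl","wb"))
cv2.imwrite("pics/w6c.png",cv2.resize(im[100:280,100:400],(800,480),interpolation=2))
E
```

```text
11.775 [ 0.57093145 -0.20521577  0.04293908] [-0.76014973  6.12196187  7.65964025] 49.55057680606842
```

View pics/w6c.png

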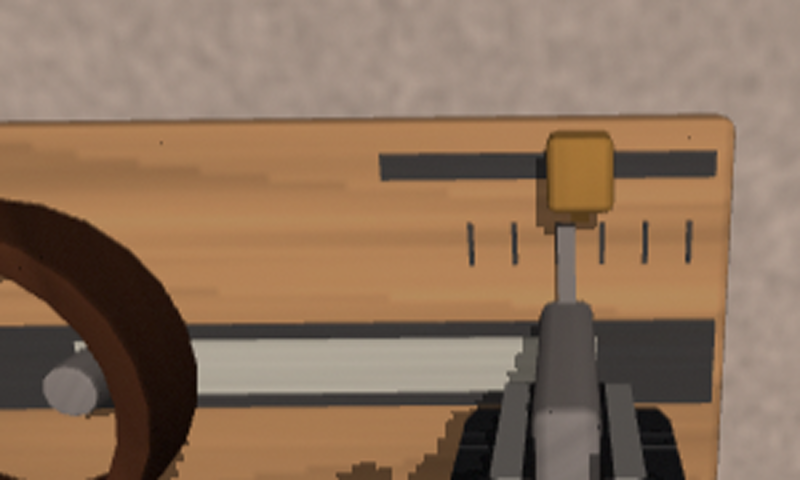

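The pointer at crop (566,240) is close to the index blade at about (582,218), a little short of it. I'll measure the rest.

```bash
python3 - <<'E'
from h import *
import pickle
s=pickle.load(open("w6.pkl","rb"));im=cv2.imread("pics/w6.png")
gap(im,s,(186,190,194,198,202),(180,181,182,183),312,318,10)
h=cv2.cvtColor(im,cv2.COLOR_BGR2HSV)
for r in range(176,190): print(r,*[f"{h[r,c,1]}/{h[r,c,2]}" for c in range(302,330)])
E
```

```text
(186, np.float64(311.58), np.float64(-140.63))
(190, np.float64(311.54), np.float64(-140.6))
(194, np.float64(311.72), np.float64(-140.72))
(198, np.float64(311.76), np.float64(-140.75))
(202, np.float64(311.92), np.float64(-140.85))
(180, np.float64(317.0), np.float64(-143.86))
(181, np.float64(317.13), np.float64(-143.95))
(182, np.float64(317.16), np.float64(-143.96))
(183, np.float64(318.24), np.float64(-144.62))
176 132/93 132/93 134/93 157/83 172/123 169/137 170/153 171/155 171/154 171/154 170/156 171/158 171/160 170/159 170/159 170/159 171/158 170/159 171/158 171/157 169/157 169/158 169/158 169/158 170/159 169/149 170/141 170/123
177 132/93 130/92 132/93 150/75 176/113 172/129 169/148 171/149 170/147 171/146 172/147 169/148 170/150 171/149 173/149 170/150 171/149 171/148 172/147 170/147 172/147 172/147 168/147 172/147 171/146 172/139 171/128 151/125
178 132/95 133/94 132/93 136/90 168/94 172/108 171/122 171/124 174/123 171/124 174/123 171/125 170/126 171/124 171/125 173/125 171/124 173/124 174/123 171/122 171/122 168/123 170/123 171/122 171/121 171/116 169/125 136/133
179 130/
[... 1569 characters left out ...]
133/150 132/164 120/138 25/61 76/87 132/164 132/164 132/164
187 132/164 131/163 135/89 133/88 135/89 133/88 71/50 31/123 31/122 31/123 29/122 31/122 31/123 61/129 131/162 131/163 132/162 132/162 132/162 132/162 132/162 131/161 120/136 25/61 76/87 131/162 132/162 134/162
188 132/162 132/162 133/148 132/149 133/149 133/148 71/50 31/123 31/122 33/123 31/123 31/122 29/122 62/132 131/160 131/160 132/160 130/161 131/161 130/161 131/161 131/160 117/135 21/61 80/86 132/160 132/160 133/159
189 131/162 130/161 131/161 131/161 131/161 134/160 73/49 31/123 31/122 31/122 31/122 31/122 31/122 62/132 133/161 132/160 131/160 132/160 132/160 131/160 132/160 131/160 120/134 25/62 75/85 132/160 134/160 133/159
```

servo_tool:
  commands:
    - [[-0.85,0,0.002,0,0],[-0.85,0,0.0046,0,0],[-0.85,0,0.0046,0,0],[-0.85,0,0.0046,0,0],[-0.85,0,0.0046,0,0]]

```text
t: 12.45
position: [0.5709, -0.2084, 0.0429]
eef_rot: [-3.139, 0.024, -0.003]
force: [-1.5, 6.4, 7.4]
grip_width: 0.0112
gripper_force: 49.6
```

```bash
python3 - <<'E'
from h import *
import pickle
s=robot.state();print(s["t"],s["position"],s["force"],s["gripper_force"])
im=robot.camera("wrist")[:,:,::-1].copy();cv2.imwrite("pics/w7.png",im);pickle.dump(s,open("w7.pkl","wb"))
gap(im,s,(186,190,194,198),(180,181,182,183),312,312,9)
h=cv2.cvtColor(im,cv2.COLOR_BGR2HSV)
for r in (179,180,181,182,183,185,187,190): print(r,*[f"{h[r,c,1]}/{h[r,c,2]}" for c in range(300,324)])
cv2.imwrite("pics/w7c.png",cv2.resize(im[120:270,80:400],(800,375),interpolation=2))
E
```

```text
12.45 [ 0.57090419 -0.2083911   0.04291306] [-1.47465672  6.36120194  7.39379521] 49.586822390556335
(186, np.float64(310.89), np.float64(-143.37))
(190, np.float64(311.6), np.float64(-143.81))
(194, np.float64(311.56), np.float64(-143.78))
(198, np.float64(311.56), np.float64(-143.79))
(180, np.float64(311.69), np.float64(-143.85))
(181, np.float64(311.72), np.float64(-143.86))
(182, np.float64(311.69), np.float64(-143.85))
(183, np.float64(311.5), np.float64(-143.74))
179 137/93 151/91 165/88 174/95 166/97 166/97 166/97 168/97 166/97 174/94 176/94 171/94 173/93 173/93 175/92 177/91 169/92 164/92 163/86 161/100 159/101 150/114 135/160 133/163
180 134/97 134/95 138/94 141/94 138/96 140/95 138/96 137/97 150/92 169/86 174/85 180/85 174/85 174/85 174/85 159/88 140/93 139/92 139/92 133/161 133/161 132/164 133/175 131/175
181 133/98 131/97 131/97 134/97 134/97 134/97 135/98 131/97 141/94 172/86 172/86 175/86 172/86 175/86 172/86 154/91 134/97 133/96 137/99 132/176 131/177 133/177 131/177 131/177
182 131/97 131/97 131/97 133/96 137/97 134/97 131/97 134/97 144/94 172/86 178/86 170/87 175/86 175/86 175/86 154/91 133/96 134/95 135/98 131/175 130/175 132/174 131/175 131/175
183 133/96 133/96 132/95 108/64 108/66 133/96 134/95 134/95 134/93 140/73 143/73 140/73 145/72 142/72 112/66 114/78 133/94 132/95 134/95 120/127 103/102 114/134 130/172 131/173
185 133/92 134/93 132/91 24/32 30/34 133/92 139/92 133/92 129/93 32/111 32/112 30/110 32/111 30/111 30/110 52/108 133/92 133/92 132/151 104/113 26/60 103/114 131/167 132/166
187 136/88 135/89 133/88 28/55 31/57 134/147 133/88 135/89 127/90 30/121 32/121 29/122 27/121 31/122 31/122 63/133 131/162 131/161 131/160 102/110 26/59 103/111 133/161 131/161
190 131/162 132/160 134/160 75/85 29/61 129/134 130/88 136/88 127/88 31/123 31/122 32/121 30/121 31/122 33/122 64/132 134/160 132/160 131/160 102/110 21/60 103/111 132/160 133/161
```

View pics/w7c.png

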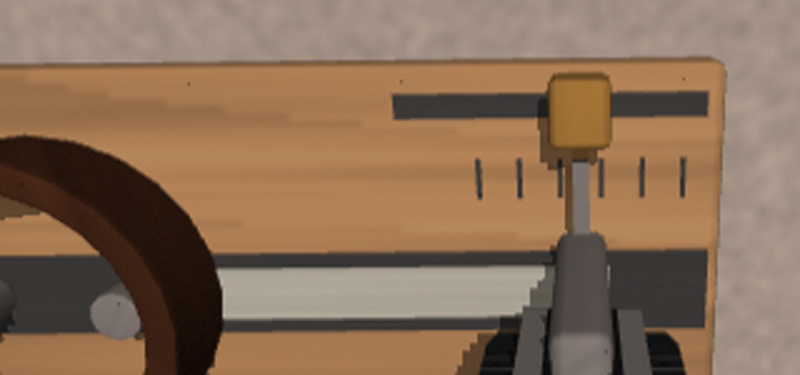

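The pointer and index blades are level, both spanning columns 309–315 (crop about (580,190) and (580,155)). The bangle lies flat around both posts and the grip is holding, so I'm handing in.

```bash
python3 -c "
from workcell import robot
print(robot.job_done())"
```

```text
the job is handed in; nothing more can be done
None
```

The larger dark bangle lies flat around both posts, released, and the gripper is holding the slide with its pointer level with the index mark (within about 0.2 mm in the wrist image); I handed the job in at about 12.5 s.

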